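# Dispense one vial cap at the water-testing stand

### The job

Get one vial cap ready at the water-testing stand: press the dispenser's plunger smoothly all the way down once and let it spring back up, so that a single cap comes out of the slot. Then gently push that cap along the table with the fingertips until it lies wholly on the round filter paper (not the square one). Do not grip, lift or tip the cap, leave the other two caps in the dispenser, and leave everything else on the table where it stands.

Things in the scene. Friction and masses are not known exactly. Their poses are not given: they have to be found in the camera images.
- dispenser: White cap dispenser fixed to the table. Origin at table level on the vertical axis of its magazine (clear open-topped shaft, 41 mm square, 50 mm tall); z up; outlet slot at table level faces -x. The housing, x 20 to 100 mm, is 64 mm wide, 52 mm tall, plunger on top at x = 60 mm, y = 0. Foot flanges 4 mm high reach y = +-42 mm from x = -20 to 110 mm. Place and yaw vary
- outlet (a point): Point on the table in front of the slot, 68 mm from the magazine's axis: one full press drives a blade that slides the lowest cap along the dispenser's -x until its centre is about here (up to 10 mm farther; press at 0.1 m/s or less, as a jab shoots it farther). The blade goes back as the plunger rises and the next cap drops
- plunger_top (a point): Centre of the top face of the plunger's round grey head, 36 mm across; 108 mm above the table when up. It is pressed straight down
- plunger (a joint): Plunger travel in m: 0 is up, 0.035 is fully down. Spring-loaded: about 2 N to start, about 7 N fully down, plus about 17 N per m/s of damping; it rises by itself when let go
- cap0: The lowest cap in the magazine, the one that comes out: a plain green plastic vial cap, a solid disc 30 mm across and 16 mm high, about 15 g, at table level. Origin at the centre of its underside; z up
- cap1: The second cap, same kind, stacked on the lowest; must stay in the magazine (it drops 16 mm to table level after the press)
- cap2: The third cap, same kind, on top of the second; must stay in the magazine
- round_paper: Round white filter paper, 90 mm across, flat on the table (0.6 mm, cannot be moved or felt), at one side of the outlet, left or right. Origin at its centre
- square_paper: Square white weighing paper, 85 mm a side, flat on the table (0.6 mm, cannot be moved or felt), at the other side of the outlet. Origin at its centre; not the goal
- reagent_bottle: small amber jar with a black lid, 48 mm across, 85 mm tall, standing beside the dispenser; a bystander; origin at the centre of its underside
- weight: steel calibration weight with a knob, 30 mm across, 46 mm tall, standing beside the dispenser; a bystander; origin at the centre of its underside
- vial: upright glass sample vial with a white cap, 26 mm across, 50 mm tall, standing in front of the dispenser's outlet, some 80 mm or more from where the pushed-out cap stops; a bystander; origin at the centre of its underside
- beaker: clear beaker, 90 mm across, 110 mm tall, off to one side; a bystander; origin at the centre of its underside
- small_beaker: clear beaker, 68 mm across, 85 mm tall, off to one side; a bystander; origin at the centre of its underside
- syringe: plastic syringe lying on the table off to one side, about 130 mm long along its x axis, 25 mm high; a bystander; origin at table level under its barrel

How it is judged (in metres and radians):
On the way, in this order (a step that is already met when the one before it is completed fails the run):
1. the plunger is pressed all the way down (value of joint plunger above 0.032 m), for 0.05 s.
2. the plunger is back up, one cap is out in front of the slot and the other two are still in the magazine (value of joint plunger below 0.003 m and x of cap0 in the frame of dispenser below -0.045 m and horizontal distance between each of cap1, cap2 and dispenser below 0.012 m), for 0.1 s.
3. the cap lies flat on the round paper (horizontal distance between cap0 and round_paper below 0.033 m and height (world z) of cap0 below 0.004 m and angle between cap0's own z axis and vertical below 0.1 rad), for 0.2 s.
At the end, for the whole second after the job is handed in: The dispensed cap lies flat and at rest on the table, wholly on the round paper (centres within 33 mm), the plunger is up and the other two caps are in the magazine (within 12 mm of its axis) (all of step 3 and horizontal distance between each of cap1, cap2 and dispenser below 0.012 m and value of joint plunger below 0.003 m and linear speed of cap0 below 0.01 m/s); the robot touches nothing.
It fails at once if the cap is lifted off the table (more than 10 mm) or tipped (more than 0.5 rad) (height (world z) of cap0 above 0.01 m or angle between cap0's own z axis and vertical above 0.5 rad).
It fails at once if the cap is squeezed or pressed with more than 15 N instead of pushed gently (contact force between the fingers and cap0 above 15 N).
It fails at once if a second cap comes out of the dispenser or is taken out (horizontal distance between any of cap1, cap2 and dispenser above 0.022 m or height (world z) of cap1 above 0.03 m or height (world z) of cap2 above 0.046 m).
It fails at once if a bystander is moved more than 20 mm (distance of any of reagent_bottle, weight, vial, beaker, small_beaker, syringe from where it was at the start of the episode above 0.02 m).
It also fails if it takes over 54 s, if anything falls off the work surface, if the arm or the gripper's body presses on something with over 40 N, if the wrist force passes 120 N, or if a joint passes its speed limit or range.

### The arm

A 6-joint arm with a two-finger parallel gripper is mounted at the origin on the work surface. World frame = base frame: x ahead of the robot, y to its left, z up, the work surface at z = 0. Lengths are in mm, angles in rad, forces in N, time in s.
With the tool pointing down it reaches from about 350 to 875 mm from the base axis. Payload 4.2 kg.
Tool frame: the origin (TCP) lies at the very end of the fingers, on their centre line; the grasp point (between the pads) lies 19 mm behind it; z points along the fingers, y is the direction in which the jaws open and shut (so a half turn about z gives the same grasp; the last joint's range is limited). The gripper opens to 85 mm and grips with 20 to 120 N. Pads are 22 mm wide; open, the fingers measure 114 mm over their backs; the gripper's body (76 mm by 85 mm) begins 54 mm behind the grasp point. The pads swing forward as they close: fully open they stand 13 mm farther back than shut.
Start: joints at [-0.88, 0.385, 0.008, 0, -1.194, -0.259], TCP at [261.579, -567.605, 231.312] pointing down, gripper open.
Joint ranges: [-3.14, 3.14], [-1.21, 2.06], [-1.07, 1.41], [-3.16, 2.05], [-2.99, -0.16], [-3.1, 3.1]. Speed limits (rad/s): [2.79, 2.79, 3.14, 3.14, 3.14, 3.14].

### API

Orientations are given as a unit quaternion [x, y, z, w].
In Python, from bench import arm, optics, job gives the robot as it stands.
- The arm moves only by the tool send_rows, never from a script. Its argument "steps" is a list that holds one entry, the list of rows, each a list of 5 numbers: the shift along the tool's x, y, z in cm, then the turn about the tool's z in rad, then the opening, from 0 (shut) to 1 (fully open). A call has 1 to 10 rows; each row shifts and turns the pose as measured when the row begins, along the tool's axes as they then stand; what a row does not reach is not made up. A row lasts 1/12 s, in which the tool goes at most 41.7 mm and 7.16 degrees, less where a joint would pass 70% of its speed; a pose out of reach is approached as far as the arm can. A call with a gripper value outside its range is refused whole. The fingers move at their own pace and stop on an object; the grip force is fixed at half the most. Time passes only in rows, so rows that do not move let the fingers close. It gives the time, the measured TCP pose, the force and the opening at its end, in the units of the state.
- arm.read_state(): the state, without advancing time (a new reading comes with each control period).
- optics.get_image(name): name is "scene" or "side" or "wrist"; returns (picture, depth): 420x560x3 uint8, blue, green, red; 420x560 float32, mm along the optical axis (not along the pixel's ray), 0 where there is no reading.
- optics.get_calibration(name): a dict with "K" (3x3 intrinsics, pixels), "rvec" (rotation vector, rad) and "tvec" (3), from world to camera coordinates, as OpenCV has them; the wrist camera has in their place "hand_eye" (4x4, takes a point from camera to tool coordinates, whose origin is the TCP and whose axes are the flange's). Camera axes: x right, y down, z forward; pixel columns grow to the right and rows downward; lengths in mm; the calibration is good to about 2 mm. A picture is of the moment at which its call begins: read the wrist's pose just before it. get_calibration takes no time and is no camera call.
- job.job_done(): hands the job in, once; it reports no verdict.
The state is a dict: "clock": time; "joints": joint angles; "joint_vel": joint speeds; "joint_efforts": joint torques, N m; "position": TCP position; "ee_rot": TCP orientation; "contact_force": force on the tool from outside, world axes, zero at the start; "wrist_torque": the same for the moment, N m; "gripper_width": finger opening in mm.
Only numpy, scipy, OpenCV 4.12 (cv2) and the standard library are available. Lean on these libraries where they do the work, as an engineer would, in place of code of your own. Each camera call takes 0.05 s, during which the arm holds its last target. There are 200 camera calls.

## Working session

There is one attempt and no reset: what is moved stays moved. The work goes in short steps, Python scripts to look and compute and a tool call to move; the robot and the scene stay as the last step left them, time stands still between calls to the robot, and variables do not carry over. Pictures are saved under pics/ and viewed, about 8 in all and at most 12, crops included, and the job is handed in when it is done.

Besides the shell and the picture viewer there is one more tool, called after "Emit:" as a command line: name --argument value ..., lists and objects as JSON in quotes. send_rows: Moves the arm, as the interface text tells. Its arguments: {"type":"object","properties":{"steps":{"type":"array","items":{"type":"array","items":{"type":"array","items":{"type":"number"}}}}},"required":["steps"]}

```bash
mkdir -p pics; cat > h.py <<'E'
import numpy as np, cv2
from bench import arm, optics, job
from scipy.spatial.transform import Rotation as R
def cam(name, st=None):
    c=optics.get_calibration(name); K=np.array(c["K"],float)
    if "rvec" in c:
        Rw=cv2.Rodrigues(np.array(c["rvec"],float))[0]; t=np.array(c["tvec"],float).ravel()
        return K,Rw.T,-Rw.T@t
    H=np.array(c["hand_eye"],float); Rt=R.from_quat(st["ee_rot"]).as_matrix()
    return K,Rt@H[:3,:3],Rt@H[:3,3]+np.array(st["position"])
def ray(C,uv,z):
    K,Rc,o=C; uv=np.atleast_2d(np.array(uv,float))
    d=(Rc@np.linalg.inv(K)@np.c_[uv,np.ones(len(uv))].T).T
    return o+d*((z-o[2])/d[:,2])[:,None]
def proj(C,P):
    K,Rc,o=C; q=(K@Rc.T@(np.atleast_2d(P)-o).T).T
    return q[:,:2]/q[:,2:]
def cloud(C,depth):
    K,Rc,o=C; v,u=np.indices(depth.shape); 
    p=np.stack([(u-K[0,2])/K[0,0]*depth,(v-K[1,2])/K[1,1]*depth,depth],-1)
    return p@Rc.T+o
E
python3 - <<'E'
from h import *
st=arm.read_state(); print(st)
ims=[]
for n in ("scene","side"):
    im,d=optics.get_image(n); np.save(n+"_d.npy",d); np.save(n+".npy",im)
    cv2.imwrite(f"pics/{n}0.png",im); print(n,cam(n)[2])
E
```

```text
{'clock': 0.0, 'joints': array([-8.80430512e-01,  3.85556672e-01,  6.61884080e-03, -5.31167853e-04,
       -1.19402630e+00, -2.58618584e-01]), 'joint_vel': array([ 0.0009011 , -0.00025612, -0.00040527, -0.00100726, -0.00094492,
       -0.00109181]), 'joint_efforts': array([-7.24026504e-04, -3.92289662e+01,  1.88403422e+01,  4.18628767e+00,
       -4.65114426e-03, -1.64909528e-05]), 'position': array([ 261.31808887, -567.08806976,  230.21402748]), 'ee_rot': array([-2.14105008e-01,  9.76810017e-01,  1.07693969e-03, -2.75641875e-04]), 'contact_force': array([ 0.36127918, -0.02291706,  0.19216488]), 'wrist_torque': array([0.04666005, 0.02939712, 0.02319937]), 'gripper_width': 85.13410381620972}
scene [1342.3882964   288.18756386  910.33291987]
side [ -92.13365581 -703.87766642  633.7324831 ]
```

View pics/scene0.png

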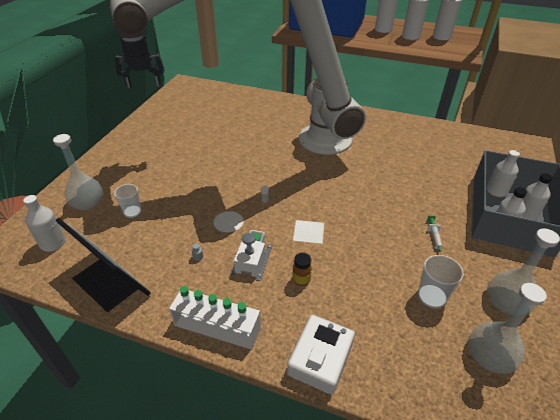

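View pics/side0.png

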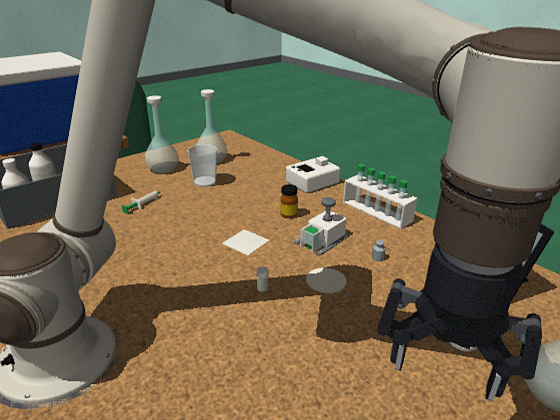

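The scene picture shows the dispenser at about (252,253) with its head at (249,240), caps at (257,237), round paper at (228,221), square paper at (309,232) and vial at (265,193). In the side picture the dispenser is at (325,232) and the round paper at (326,280). Now I'll measure them.

```bash
python3 - <<'E'
from h import *
ctr=None
for n in ("scene","side"):
    C=cam(n); im=np.load(n+".npy"); d=np.load(n+"_d.npy"); P=cloud(C,d)
    hsv=cv2.cvtColor(im,cv2.COLOR_BGR2HSV)
    roi=np.zeros(d.shape,bool)
    if n=="scene": roi[180:290,180:340]=1
    else: roi[180:300,220:400]=1
    m=roi&(hsv[...,1]<60)&(hsv[...,2]>70)&(d>0)
    num,lab,stt,cen=cv2.connectedComponentsWithStats(m.astype(np.uint8))
    print(n)
    for i in range(1,num):
        if stt[i,4]<40: continue
        q=P[lab==i]; print(' comp',cen[i].round(1),stt[i],'xyz med',np.median(q,0).round(1),'z5-95',np.percentile(q[:,2],[5,95]).round(1))
    # heights
    g=roi&(hsv[...,0]>45)&(hsv[...,0]<85)&(hsv[...,1]>120)&(hsv[...,2]>60)
    q=P[g&(d>0)]; v,u=np.nonzero(g); print(' green',g.sum(),u.mean().round(1),v.mean().round(1),q.mean(0).round(1) if len(q) else '')
    for lo,hi,name in ((100,116,'head'),(46,58,'housing'),(80,92,'85top')):
        mm=roi&(P[...,2]>lo)&(P[...,2]<hi)&(d>0); q=P[mm]
        if len(q)>5: 
            r=cv2.minAreaRect(q[:,:2].astype(np.float32)); print(' ',name,len(q),q.mean(0).round(1),np.round(r[0],1),np.round(r[1],1),round(r[2],1))
ims=[]
a=np.load("scene.npy")[180:290,180:340]; b=np.load("side.npy")[190:300,235:395]
cv2.imwrite("pics/crop0.png",np.vstack([cv2.resize(x,None,fx=2.6*1.0,fy=2.6,interpolation=cv2.INTER_CUBIC) for x in (a,b)]))
E
```

```text
scene
 comp [264.5 194. ] [261 186   8  17 122] xyz med [409.5 -84.   33.4] z5-95 [ 1.1 51.5]
 comp [227.9 221.3] [213 211  31  22 502] xyz med [ 529.8 -156.6   -0. ] z5-95 [-2.8  3.2]
 comp [308.4 231.5] [293 220  31  24 622] xyz med [4.891e+02 8.360e+01 3.000e-01] z5-95 [-2.4  3.5]
 comp [251.6 255.3] [ 232  230   40   51 1160] xyz med [669.1 -21.5  49.2] z5-95 [  2.1 106.7]
 comp [196.6 251.6] [192 243  11  18 138] xyz med [ 692.2 -174.1   29.5] z5-95 [ 5.  46.4]
 green 55 229.0 255.7 [700.7 -60.3  76.7]
  head 128 [661.8 -30.  106.3] [659.8 -30.3] [33.1 35.2] 44.9
  housing 685 [643.1 -16.8  51.2] [581.8   5.6] [305.7 316.2] 73.3
  85top 193 [663.4 113.2  84.5] [652.3  54.8] [163.5  46.6] 81.2
side
 comp [311.4 184. ] [286 180  54  13 404] xyz med [807.3 170.1  19.1] z5-95 [ 2.9 40.4]
 comp [373.1 199.1] [ 343  180   57   48 1679] xyz med [858.7 -32.1  33.3] z5-95 [ 4.2 82.5]
 comp [328.  200.8] [322 197  14   8  82] xyz med [653.6 -40.2 108.8] z5-95 [103.7 110.9]
 comp [323.2 231.2] [ 294  207   53   49 1273] xyz med [628.  -60.1  41.1] z5-95 [ 4.8 58.2]
 comp [245.3 241.6] [222 230  47  25 637] xyz med [486.2  77.    1.9] z5-95 [0.  3.8]
 comp [378.  250.7] [372 240  13  21 202] xyz med [ 678.  -187.2   27.2] z5-95 [ 5.8 47.5]
 comp [262.  278.7] [257 267  11  25 259] xyz med [397.  -98.1  32. ] z5-95 [ 3.  51.8]
 comp [325.8 279.8] [306 268  40  25 786] xyz med [ 528.2 -162.5    1.9] z5-95 [0.  3.8]
 comp [395.6 285.2] [391 283   9   6  40] xyz med [ 235.2 -510.2  348.2] z5-95 [346.  349.2]
 green 137 352.2 207.5 [1189.7  241.6 -179.6]
  head 155 [712.8 -48.1 107.3] [758.7 -47.6] [ 59.4 233.6] 78.1
  housing 887 [643.7 -34.2  51.6] [640.  -43.8] [499.  306.9] 24.9
  85top 209 [729.   42.7  85.6] [741.   -9.3] [150.  308.2] 55.7
```

View pics/crop0.png

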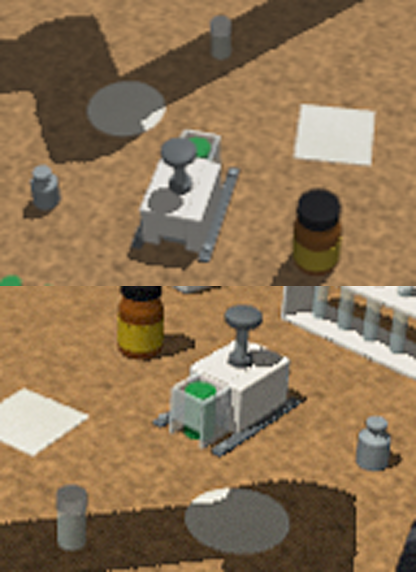

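The enlarged crop confirms the layout: dispenser with its slot facing the robot, round paper in shadow toward -y, square paper toward +y, weight and jar on either side. Next I'll refine the dispenser's yaw and place a wrist view.

```bash
python3 - <<'E'
from h import *
print(np.array(optics.get_calibration("wrist")["hand_eye"]).round(3), optics.get_calibration("wrist")["K"])
rois={"scene":(180,290,225,275),"side":(190,258,290,350)}
for n in ("scene","side"):
    C=cam(n); im=np.load(n+".npy"); d=np.load(n+"_d.npy"); P=cloud(C,d)
    hsv=cv2.cvtColor(im,cv2.COLOR_BGR2HSV); r=rois[n]
    roi=np.zeros(d.shape,bool); roi[r[0]:r[1],r[2]:r[3]]=1
    near=roi&(np.hypot(P[...,0]-650,P[...,1]+35)<100)&(d>0)
    for lo,hi,name in ((103,113,'head'),(48,57,'top')):
        q=P[near&(P[...,2]>lo)&(P[...,2]<hi)]
        rr=cv2.minAreaRect(q[:,:2].astype(np.float32)); print(n,name,len(q),q.mean(0).round(1),np.round(rr[0],1),np.round(rr[1],1),round(rr[2],1))
    g=near&(hsv[...,0]>45)&(hsv[...,0]<85)&(hsv[...,1]>110)
    num,lab,s,c=cv2.connectedComponentsWithStats(g.astype(np.uint8))
    for i in range(1,num):
        if s[i,4]>5: print(n,'green',s[i],c[i].round(1),'at z48',ray(C,c[i],48).round(1),'depth med',np.median(P[lab==i],0).round(1))
    # papers by ray
    for nm,uv in (("round",{"scene":(227.9,221.3),"side":(325.8,279.8)}[n]),("square",{"scene":(308.4,231.5),"side":(245.3,241.6)}[n])): print(n,nm,ray(C,uv,0.6).round(1))
E
```

```text
[[ 1.00000e-03 -9.50000e-01 -3.13000e-01  7.94920e+01]
 [ 1.00000e+00  1.00000e-03  0.00000e+00 -6.06000e-01]
 [ 0.00000e+00 -3.13000e-01  9.50000e-01 -1.42518e+02]
 [ 0.00000e+00  0.00000e+00  0.00000e+00  1.00000e+00]] [[328.0108148   0.        280.8652994]
 [  0.        328.0108148 210.633176 ]
 [  0.          0.          1.       ]]
scene head 113 [660.9 -30.5 106.9] [660.9 -30.7] [33.7 33.6] 21.4
scene top 504 [657.4 -28.2  51.5] [638.8 -32.7] [123.6  64. ] 4.8
scene green [253 233   8   8  36] [257.1 235.8] at z48 [[597.1 -34.   48. ]] depth med [598.  -32.5  48.5]
scene round [[ 530.2 -156.6    0.6]]
scene square [[488.6  83.8   0.6]]
side head 98 [656.  -38.5 108. ] [657.6 -37.3] [34.3 34.7] 35.0
side top 536 [638.6 -42.   52.4] [640.1 -39.5] [126.8  67.9] 6.3
side green [306 227  12   7  54] [311.7 229.7] at z48 [[600.  -41.7  48. ]] depth med [597.9 -44.5  49.9]
side green [306 244   6   5  18] [308.3 246.4] at z48 [[542.2 -89.3  48. ]] depth med [587.2 -46.    6.6]
side round [[ 529.4 -161.     0.6]]
side square [[487.4  79.3   0.6]]
```

Emit:
send_rows --steps '[[[-2.5,3.2,-1,0,1],[-2.5,3.2,-1,0,1],[-2.5,3.2,-1,0,1],[-2.5,3.2,-1,0,1],[-2.5,3.2,-1,0,1],[-2.5,3.2,-1,0,1],[-2.5,3.2,-1,0,1],[-2.5,3.2,-1,0,1],[-2.5,3.2,-1,0,1],[-2.5,3.2,-1,0,1]]]'

```text
clock: 0.93
position: [351.9, -173.0, 322.5]
ee_rot: [-0.206, 0.978, 0.01, -0.006]
contact_force: [1.3, -0.1, -0.1]
gripper_width: 85.5
```

Emit:
send_rows --steps '[[[0,0,0,-0.1155,0],[0,0,0,-0.1155,0],[0,0,0,-0.1155,0],[0,0,0,-0.1155,0],[0,0,0,-0.1155,0],[0,0,0,-0.1155,0],[0,0,0,-0.1155,0],[0,0,0,-0.1155,0],[0,0,0,-0.1155,0],[0,0,0,-0.1155,0]]]'

```text
clock: 1.77
position: [352.3, -162.3, 323.1]
ee_rot: [0.732, -0.681, -0.011, -0.003]
contact_force: [0.9, 0.6, 0.5]
gripper_width: 0.0
```

Emit:
send_rows --steps '[[[0,-3,0.9,0,0],[0,-3,0.9,0,0],[0,-3,0.9,0,0],[0,-3,0.9,0,0],[0,-3,0.9,0,0],[0,-3,0.9,0,0],[0,-3,0.9,0,0],[0,-3,0.9,0,0],[0,0,0,0,0],[0,0,0,0,0]]]'

```text
clock: 2.6
position: [598.1, -141.0, 240.8]
ee_rot: [0.733, -0.68, -0.014, -0.002]
contact_force: [-0.5, 0.2, 0.5]
gripper_width: -0.3
```

```bash
cat > w.py <<'E'
from h import *
import sys
tag=sys.argv[1]
st=arm.read_state(); im,d=optics.get_image("wrist"); C=cam("wrist",st)
np.save("w.npy",im); np.save("w_d.npy",d); cv2.imwrite(f"pics/{tag}.png",im)
X=R.from_quat(st["ee_rot"]).as_matrix(); print("t",st["clock"],"pos",np.array(st["position"]).round(1),"toolx ang",np.degrees(np.arctan2(X[1,0],X[0,0])).round(1),"tool z",X[:,2].round(3))
P=cloud(C,d); hsv=cv2.cvtColor(im,cv2.COLOR_BGR2HSV)
def comps(m,mn):
    num,lab,s,c=cv2.connectedComponentsWithStats(m.astype(np.uint8))
    for i in range(1,num):
        if s[i,4]>mn: yield c[i],s[i],lab==i
for c,s,m in comps((hsv[...,1]<60)&(hsv[...,2]>60)&(abs(P[...,2])<8)&(d>0),400): 
    b=cv2.minAreaRect(P[m][:,:2].astype(np.float32)); print("flat",c.round(1),s,ray(C,c,.6).round(1),np.median(P[m],0).round(1),np.round(b[0],1),np.round(b[1],1),round(b[2],1))
for c,s,m in comps((hsv[...,0]>45)&(hsv[...,0]<85)&(hsv[...,1]>110)&(np.hypot(P[...,0]-560,P[...,1]+90)<160),30):
    q=P[m]; zt=np.percentile(q[:,2],90); print("green",c.round(1),s,"z90",zt.round(1),"at z16",ray(C,c,16).round(1),"z48",ray(C,c,48).round(1))
near=(np.hypot(P[...,0]-640,P[...,1]+35)<110)&(d>0)
for lo,hi,n in ((99,115,'head'),(48,57,'top')):
    q=P[near&(P[...,2]>lo)&(P[...,2]<hi)]
    if len(q)>20: b=cv2.minAreaRect(q[:,:2].astype(np.float32)); print(n,len(q),q.mean(0).round(1),np.round(b[0],1),np.round(b[1],1),round(b[2],1))
E
python3 w.py w1
```

```text
t 2.6 pos [ 598.1 -141.   240.8] toolx ang -85.6 tool z [-0.018  0.021 -1.   ]
flat [338.2 156.5] [ 300  119   77   76 4606] [[ 529.7 -161.9    0.6]] [ 5.297e+02 -1.618e+02  5.000e-01] [ 529.4 -160.1] [89.6 88.3] 4.9
flat [ 65.4 232.7] [  14  157   81  151 4495] [[ 8.573e+02 -4.200e+01  6.000e-01]] [853.5 -45.5   3.9] [865. -36.] [ 59.8 200.6] 2.3
flat [234.6 222.1] [181 216 106  12 582] [[ 6.475e+02 -7.110e+01  6.000e-01]] [646.  -72.6   4.2] [648.3 -73. ] [129.3  11.7] 6.0
flat [347.9 307.7] [320 300  55  18 532] [[487.9  45.    0.6]] [4.911e+02 4.480e+01 4.000e-01] [488.3  48.2] [74.4 25.2] 11.2
green [267.7 258.8] [258 253  25  18 233] z90 49.4 at z16 [[603.4 -31.1  16. ]] z48 [[603.8 -48.   48. ]]
head 988 [659.1 -38.5 106.7] [659.6 -35.9] [34.6 35.5] 49.5
top 3046 [653.9 -43.9  51.6] [640.1 -38.1] [120.8  64.4] 6.2
```

View pics/w1.png

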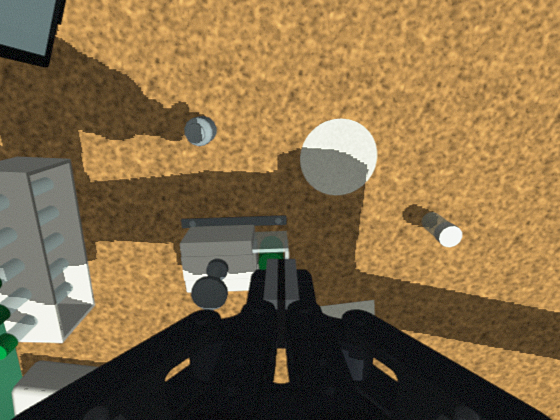

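The wrist view shows the round paper at (338,157), the dispenser at (235,255) with its head at (210,292), and the vial at (450,236). All views agree: paper (529.6,-160.5), head (659.6,-36), yaw 6°, outlet about (532,-49).

Emit:
send_rows --steps '[[[-2,-1.4,0,0,0],[-2,-1.4,0,0,0],[-2,-1.4,0,0,0],[-2,-1.4,0,0,0],[-2,-1.4,0,0,0],[0,0,2.5,0.05,0],[0,0,2.5,0.05,0],[0,0,2.5,0,0],[0,0,0,0,0],[0,0,0,0,0]]]'

```text
clock: 3.48
position: [653.8, -32.0, 175.3]
ee_rot: [-0.696, 0.718, 0.011, 0.006]
contact_force: [0.8, -0.1, 0.8]
gripper_width: 0.2
```

```bash
python3 w.py w2
```

```text
t 3.4833 pos [653.8 -32.  175.3] toolx ang -91.8 tool z [-0.007  0.023 -1.   ]
flat [419.6  40.5] [ 368    0  106   91 7989] [[ 529.6 -155.7    0.6]] [ 5.296e+02 -1.564e+02  5.000e-01] [ 529.3 -150.9] [70.8 90.7] 88.5
flat [ 70.2 173.6] [  13   76  106  208 8230] [[ 8.585e+02 -4.910e+01  6.000e-01]] [854.7 -51.5   3.9] [860.5 -30.4] [ 50.1 210.9] 1.7
flat [287.  141.7] [ 217  127  137   31 1373] [[ 6.463e+02 -7.310e+01  6.000e-01]] [645.2 -73.5   4. ] [648.2 -72. ] [130.2  13.4] 6.0
flat [434.7 275.4] [ 392  235   84   82 5210] [[487.3  77.5   0.6]] [4.87e+02 7.74e+01 4.00e-01] [486.8  80. ] [86.6 86.8] 12.0
green [342.6 183.6] [ 325  167   37   35 1002] z90 49.0 at z16 [[595.1 -34.4  16. ]] z48 [[601.2 -43.1  48. ]]
head 2053 [659.8 -37.2 107.1] [659.7 -35.4] [35.4 35.5] 60.5
top 6363 [646.7 -42.8  51.3] [639.9 -37.6] [120.8  64.3] 5.9
```

Emit:
send_rows --steps '[[[0.55,-0.6,1,0,0],[0,0,1.5,0,0],[0,0,1.5,0,0],[0,0,1.2,0,0],[0,0,0,0,0],[0,0,0,0,0]]]'

```text
clock: 4.03
position: [665.0, -40.1, 131.0]
ee_rot: [-0.695, 0.719, 0.005, 0.013]
contact_force: [0.7, -0.3, 0.6]
gripper_width: -0.3
```

Emit:
send_rows --steps '[[[-0.4,0.5,0.8,0,0],[0,0,0.5,0,0],[0,0,0,0,0]]]'

```text
clock: 4.28
position: [661.9, -36.0, 120.2]
ee_rot: [-0.695, 0.719, 0.003, 0.015]
contact_force: [1.3, 0.7, 1.3]
gripper_width: 0.1
```

Emit:
send_rows --steps '[[[0,0,0.6,0,0],[0,0,0.6,0,0],[0,0,0.6,0,0],[0,0,0.6,0,0],[0,0,0.6,0,0],[0,0,0.6,0,0]]]'

```text
clock: 4.78
position: [663.7, -35.5, 87.4]
ee_rot: [-0.696, 0.718, 0.001, 0.016]
contact_force: [-3.0, -0.1, 7.1]
gripper_width: 0.1
```

Emit:
send_rows --steps '[[[0,0.05,0.6,0,0],[0,0.05,0.6,0,0],[0,0,0.5,0,0],[0,0,0.3,0,0],[0,0,0.2,0,0]]]'

```text
clock: 5.2
position: [663.8, -35.5, 73.2]
ee_rot: [-0.698, 0.716, -0.001, 0.015]
contact_force: [-4.3, 1.2, 8.6]
gripper_width: 0.1
```

Emit:
send_rows --steps '[[[0,0,0.3,0,0],[0,0,0.2,0,0],[0,0,0.2,0,0],[0,0,0.1,0,0]]]'

```text
clock: 5.53
position: [663.7, -35.4, 73.6]
ee_rot: [-0.699, 0.715, -0.003, 0.015]
contact_force: [-1.9, 1.8, 6.1]
gripper_width: 0.1
```

Emit:
send_rows --steps '[[[0,0,0.6,0,0],[0,0,0.6,0,0]]]'

```text
clock: 5.7
position: [664.4, -35.7, 72.7]
ee_rot: [-0.701, 0.713, -0.005, 0.014]
contact_force: [-15.2, 4.5, 34.0]
gripper_width: -0.2
```

The hard stop is reached (34 N at z = 72.7). Now I'll let it rise.

Emit:
send_rows --steps '[[[0,0,-0.5,0,0],[0,0,-0.8,0,0],[0,0,-0.8,0,0],[0,0,-0.8,0,0],[0,0,-1,0,0],[0,0,-2,0,0],[0,0,-3,0,0],[0,0,-3,0,0],[0,0,0,0,0]]]'

```text
clock: 6.45
position: [660.3, -37.0, 197.5]
ee_rot: [-0.701, 0.713, -0.004, 0.013]
contact_force: [1.0, 0.1, 0.8]
gripper_width: 0.1
```

```bash
python3 w.py w3
```

```text
t 6.45 pos [660.3 -37.  197.5] toolx ang -91.0 tool z [ 0.023  0.012 -1.   ]
flat [426.3  47.8] [ 377    0  100  101 8060] [[ 529.2 -161.     0.6]] [ 5.292e+02 -1.612e+02  5.000e-01] [ 529.4 -157.5] [84.3 90.4] 88.3
flat [101.3 172.9] [  57   83   83  189 6377] [[ 8.565e+02 -4.740e+01  6.000e-01]] [853.5 -50.3   3.9] [858.1 -32.3] [ 44.7 206.8] 1.8
flat [299.7 145.8] [ 234  133  128   27 1287] [[ 6.459e+02 -7.300e+01  6.000e-01]] [645.6 -73.5   4. ] [648.5 -72.6] [130.   12.6] 5.7
flat [436.8 275.6] [ 396  238   80   76 4838] [[487.3  77.8   0.6]] [487.1  77.6   0.5] [487.   80.3] [86.6 87.4] 11.8
green [412.5 169.3] [396 154  34  32 794] z90 17.0 at z16 [[534.8 -50.5  16. ]] z48 [[546.9 -57.4  48. ]]
green [347.4 183.2] [334 171  29  27 640] z90 33.0 at z16 [[598.3 -37.1  16. ]] z48 [[604.1 -45.3  48. ]]
head 1694 [659.9 -37.1 107. ] [660.1 -35.7] [35.3 35. ] 88.1
top 5037 [650.9 -42.6  51.5] [639.8 -37.6] [120.8  64.2] 6.2
```

View pics/w3.png

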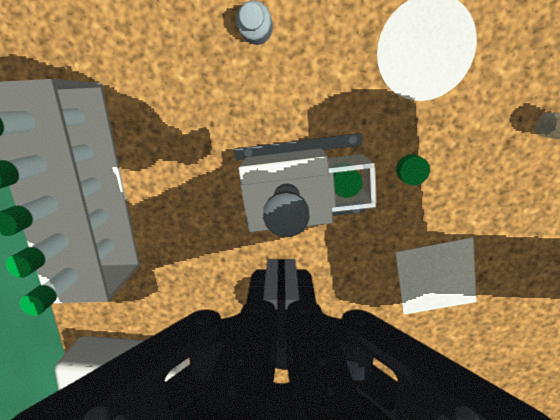

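The view shows the dispensed cap at (413,170), the other two still in the magazine at (347,183), and the plunger back up at 107 mm. Next the fingers go slightly open on the +y side of the cap.

Emit:
send_rows --steps '[[[-0.7,3.1,0,0,0.21],[-0.7,3.1,0,0,0.21],[-0.7,3.1,0,0,0.21],[-0.7,3.1,0,0,0.21],[0,0,2.5,0,0.21],[0,0,2.5,0,0.21],[0,0,2.5,0,0.21],[0,0,2.5,0,0.21],[0,0,2,0,0.21],[0,0,0,0,0.21]]]'

```text
clock: 7.33
position: [525.8, -4.4, 59.5]
ee_rot: [-0.699, 0.715, 0.003, 0.007]
contact_force: [-0.7, 0.2, -0.6]
gripper_width: 17.8
```

```bash
python3 w.py w4
```

```text
t 7.3333 pos [525.8  -4.4  59.5] toolx ang -91.3 tool z [ 0.007  0.014 -1.   ]
flat [269.7  17.5] [ 198    0  144   44 4437] [[ 530.2 -127.7    0.6]] [ 5.303e+02 -1.282e+02  5.000e-01] [ 530.4 -125.7] [21.1 75.7] 88.5
flat [ 93.3 125. ] [   0  104  183   47 3531] [[ 6.37e+02 -7.40e+01  6.00e-01]] [632.1 -74.2   3.9] [638.7 -68.7] [111.4  21.5] 6.2
flat [176.9 233.9] [124 219  83  28 659] [[596.1  -2.9   0.6]] [588.5  -3.6   4. ] [604.4  -0.7] [59.2 13. ] 17.2
flat [364.7 295. ] [ 334  274   59   45 1762] [[468.8  46.5   0.6]] [4.686e+02 4.640e+01 4.000e-01] [469.2  49.5] [37.4 34.1] 12.4
flat [290.9 333.6] [ 268  292   43   89 2154] [[521.5  78.7   0.6]] [5.21e+02 7.75e+01 5.00e-01] [520.   83.5] [22.1 79.6] 10.2
green [270.  166.3] [ 244  140   52   53 2127] z90 17.0 at z16 [[532.1 -50.   16. ]] z48 [[530.7 -56.4  48. ]]
green [137.6 190.4] [ 113  164   50   53 1973] z90 33.1 at z16 [[610.1 -37.4  16. ]] z48 [[595.2 -46.   48. ]]
head 2950 [551.6 -14.  109.8] [553.9  -7.3] [26.5 34.5] 88.4
top 13067 [630.9 -38.2  51.5] [628.4 -38.6] [99.1 63.8] 6.1
```

View pics/w4.png

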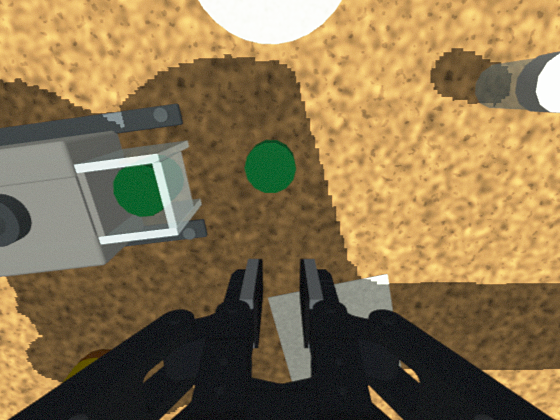

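The cap is at (270,166), the open fingers straddle column 280, and the paper is ahead at the top. I'll shift about 6 mm sideways and go down.

Emit:
send_rows --steps '[[[0,-0.6,1.2,0,0.21],[0,0,1.2,0,0.21],[0,0,1.2,0,0.21],[0,0,1,0,0.21],[0,0,0.4,0,0.21],[0,0,0,0,0.21]]]'

```text
clock: 7.88
position: [538.0, -3.2, 14.0]
ee_rot: [-0.699, 0.715, -0.0, 0.011]
contact_force: [-0.3, 0.6, 1.2]
gripper_width: 18.3
```

Emit:
send_rows --steps '[[[0,0.5,0.5,0,0.21],[0,0,0.4,0,0.21],[0,0,0,0,0.21]]]'

```text
clock: 8.13
position: [534.1, -2.7, 6.1]
ee_rot: [-0.7, 0.714, -0.001, 0.013]
contact_force: [0.4, 0.5, 0.3]
gripper_width: 17.9
```

Emit:
send_rows --steps '[[[0.5,0,0,0,0.21],[0.5,0,0,0,0.21],[0.4,0,0,0,0.21],[0.4,0,0,0,0.21],[0.4,0,0,0,0.21],[0.4,0,0,0,0.21],[0.4,0,0,0,0.21],[0.4,0,0,0,0.21],[0.4,0,0,0,0.21],[0.4,0,0,0,0.21]]]'

```text
clock: 8.97
position: [534.0, -48.8, 7.0]
ee_rot: [-0.7, 0.714, -0.002, 0.014]
contact_force: [0.3, 0.3, 0.6]
gripper_width: 17.9
```

```bash
python3 w.py w5 | grep -E "pos|green"
```

```text
t 8.9667 pos [534.  -48.8   7. ] toolx ang -91.2 tool z [ 0.023  0.017 -1.   ]
green [281.3 234.1] [ 249  198   66   72 3684] z90 16.9 at z16 [[534.  -74.9  16. ]] z48 [[533.  -88.6  48. ]]
green [117.4 326.8] [  93  313   49   34 1104] z90 33.0 at z16 [[615.8 -26.   16. ]] z48 [[595.  -51.6  48. ]]
```

Emit:
send_rows --steps '[[[0.4,0.02,0.05,0,0.21],[0.5,0.02,0.05,0,0.21],[0.5,0.02,0,0,0.21],[0.5,0.02,0,0,0.21],[0.5,0.02,0,0,0.21],[0.5,0.02,0,0,0.21],[0.5,0.02,0,0,0.21]]]'

```text
clock: 9.6
position: [531.9, -86.1, 5.2]
ee_rot: [-0.7, 0.714, -0.002, 0.014]
contact_force: [0.7, -0.3, 0.2]
gripper_width: 17.7
```

```bash
python3 w.py w6 | grep -E "pos|green"
```

```text
t 9.6 pos [531.9 -86.1   5.2] toolx ang -91.1 tool z [ 0.024  0.017 -1.   ]
green [281.2 235.9] [ 248  200   67   72 3763] z90 16.9 at z16 [[ 531.9 -112.1   16. ]] z48 [[ 530.9 -126.1   48. ]]
```

Emit:
send_rows --steps '[[[0.5,0.02,0,0,0.21],[0.5,0.02,0,0,0.21],[0.5,0.02,0,0,0.21],[0.5,0,0,0,0.21],[0.5,0,0,0,0.21],[0.5,0,0,0,0.21],[0.5,0,0,0,0.21],[0.4,0,0,0,0.21],[0.3,0,0,0,0.21],[0.2,0,0,0,0.21]]]'

```text
clock: 10.48
position: [529.9, -135.9, 4.3]
ee_rot: [-0.699, 0.715, -0.002, 0.014]
contact_force: [0.7, 0.3, 1.1]
gripper_width: 18.0
```

```bash
python3 w.py w7 | grep -E "pos|green"
```

```text
t 10.4833 pos [ 529.9 -135.9    4.3] toolx ang -91.2 tool z [ 0.023  0.017 -1.   ]
green [281.2 236.6] [ 248  201   67   71 3771] z90 16.8 at z16 [[ 529.9 -161.9   16. ]] z48 [[ 528.8 -176.    48. ]]
```

Cap at about (530,-161), on target. I'll back straight off, then rise and look.

Emit:
send_rows --steps '[[[-0.6,0,0,0,0.21],[-1,0,0,0,0.21],[-1.5,0,0,0,0.21],[-1.5,0,-0.5,0,0.21],[-0.5,0,-3,0,0.21],[0,0,-4,0,0.21],[0,0,-4,0,0.21],[0,0,-4,0,0.21],[0,0,0,0,0.21],[0,0,0,0,0.21]]]'

```text
clock: 11.37
position: [525.7, -77.5, 164.9]
ee_rot: [-0.701, 0.713, -0.0, 0.011]
contact_force: [-0.0, 0.1, -1.3]
gripper_width: 17.7
```

```bash
python3 w.py w8; python3 - <<'E'
from h import *
im,d=optics.get_image("side"); cv2.imwrite("pics/s8.png",cv2.resize(im[180:300,220:400],None,fx=4,fy=4)); 
P=cloud(cam("side"),d); h=P[185:225,310:350]; print("head z max near", np.percentile(h[(np.hypot(h[...,0]-658,h[...,1]+37)<18)][:,2],95))
E
```

```text
t 11.3667 pos [525.7 -77.5 164.9] toolx ang -90.9 tool z [ 0.016  0.016 -1.   ]
flat [279.1  94.1] [ 228   41  103  108 7648] [[ 529.4 -162.7    0.6]] [ 5.290e+02 -1.638e+02  4.000e-01] [ 529.9 -160.1] [89.2 90.6] 90.0
flat [162.  195.3] [  92  182  136   27 1540] [[ 6.453e+02 -7.150e+01  6.000e-01]] [641.1 -72.7   4. ] [647.8 -71.8] [ 27.6 131.4] 89.4
flat [347.4 298.6] [335 285  23  31 422] [[459.   47.1   0.6]] [4.583e+02 4.620e+01 4.000e-01] [459.1  50.5] [18.6 40.2] 14.2
flat [292.2 326.1] [ 275  295   35   65 1247] [[519.   82.8   0.6]] [5.19e+02 8.15e+01 4.00e-01] [517.9  86.8] [25.6 87.6] 9.8
green [277.5  97.8] [261  80  34  37 986] z90 17.2 at z16 [[ 530.5 -159.7   16. ]] z48 [[ 529.6 -159.8   48. ]]
green [201.3 237.7] [186 226  30  25 590] z90 33.1 at z16 [[606.6 -32.8  16. ]] z48 [[597.4 -46.8  48. ]]
head 1935 [657.  -38.2 106.6] [659.4 -35.6] [35.6 35.2] 37.4
top 5635 [646.5 -41.9  51.5] [639.7 -37.7] [121.2  64.3] 5.8
head z max near 109.86360556810612
```

View pics/w8.png

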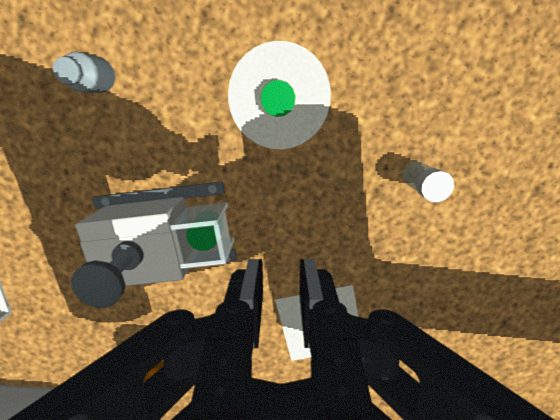

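View pics/s8.png

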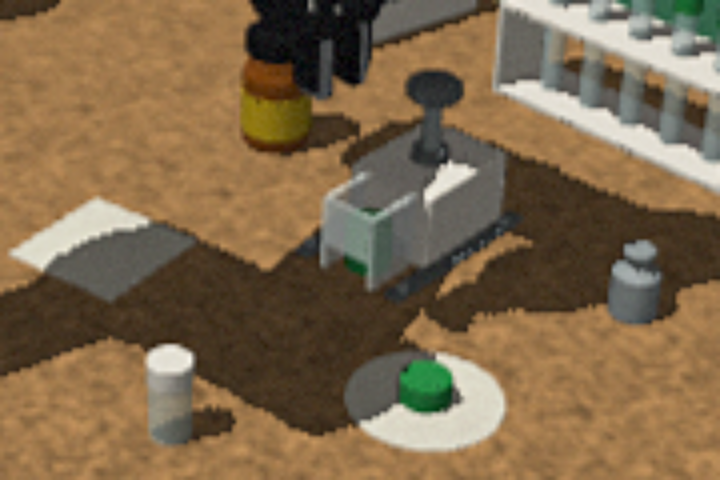

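Both views show the cap flat in the middle of the round paper: at (278,98) in the wrist picture and (426,385) in the side crop. The plunger is up, two caps are in the magazine, and the bystanders are in place.

```bash
python3 -c "
from bench import job
print(job.job_done())"
```

```text
the job is handed in; nothing more can be done
None
```

The job is handed in, and my last checks found nothing wrong; `job_done()` gives no verdict.

- **Press:** I pressed the plunger slowly, at about 65 mm/s, down to its hard stop at a head height of 73 mm. I then let it spring back, and one cap came out.
- **Push:** I pushed that cap about 110 mm along the table with two slightly open fingertips, backed straight off and rose clear.

**Last checks:**
- **Cap:** it lies flat at about (530, -160) mm. The round paper's centre measures (530, -160), so the cap is within about 2 mm of it against the 33 mm allowed.
- **Dispenser:** the plunger head is back at about 107–110 mm. The remaining stack is 33 mm high, which matches two caps still in the magazine.
- **Bystanders:** the weight, vial and jar look unmoved in the last pictures. The two beakers and the syringe were not in those pictures, and the arm did not work near them.
- **Forces:** the highest reading was about 37 N on the tool at the plunger's stop, and about 1 N during the push.

**Disagreement:** before I moved, the scene and side cameras differed by 4–8 mm in y. I went by the wrist camera, whose repeated readings agreed to within about 1 mm.

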